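# Slide the flat cover onto the sample dish and press it home

### The job

Close the round sample dish with the flat metal cover disc that lies on the grey deck beside it: slide the disc across so that its leading edge goes under the fixed lip at the far side of the rim, let it drop into the recessed seat, then press its near edge down until the spring catch snaps out over it. The cover must end lying level and fully down on the seat, with the catch sprung back over its edge. The dish stands on a sprung weighing platform that gives way under the hand: press by feel, never push it down to its bottom stop, and do not knock the things standing around.

Things in the scene. Friction and masses are not known exactly. Their poses are not given: they have to be found in the camera images.
- stand: Stand fixed to the table, 276 x 150 mm, origin under its middle, z up, x points from the grey deck to the dish: the way the cover is slid. Aluminium base, flat grey deck (x -141 to -6 mm, all 150 mm wide, top 62 mm over the table, no side walls) and, flush against it, the steel dish (centre x = +65 mm).
- seat (a point): Centre of the dish's seat, 44 mm over the table, where the home cover's underside rests; axes as the stand. Dish: outer radius 70.5, rim wall's inner radius 61.8, rim 61 mm over the table (1 mm below the deck, 17 above the seat). The seat is an 8 mm ledge inside the wall; thin dividers at its height cross the hollow, two along x, so a slanting cover slides on them.
- lip (a point): Fixed steel lip at the far side of the rim (seat x = +56 to +69 mm, 36 mm wide); this point is the middle of its inner lower edge, 10 mm above the seat. It overhangs the edge of a home cover by about 4 mm, so the cover cannot be laid in flat from above: its far edge goes under the lip first, at a slant.
- cover_center (a point): Centre of the cover (half-way up): a plain aluminium disc, diameter 120 mm, 8 mm thick, 0.2 to 0.37 kg, no handle; z is its axis, its turn about z means nothing. Starts flat on the deck, too wide to grasp across; it is pushed by its rear edge, e.g. with both tips of the half-open fingers. Home, this point is 4 mm above the seat point.
- cover: The same disc, origin under its centre. Pushed over the rim it tips, far edge down on the dividers, rear riding on the rim. 2 mm off to a side it can jam slanting before the lip: small sideways nudges while pushing free it. At the far wall (centre 0 to 2 mm past the seat's; play 3.6 mm) its rear falls off the rim onto the catch nose and stays about 12 mm too high until pressed.
- press_spot (a point): The place to press the cover once it lies in the dish: 40 mm from the seat's centre towards the deck (x = -40 mm), in line with the catch, at the height of the top face of a home cover (52 mm over the table). Axes as the stand.
- dish (a joint): Sprung weighing platform under the dish: the dish with lip and catch sinks straight down by this value (m). 0 = up, as at the start; 0.015 = bottom stop, not to be reached. Spring 1.2 N/mm; the first 3 to 5 N do not move it, about 20 to 23 N on the cover bottoms it. All heights given are with it up; the dish's points sink with it.
- catch (a joint): Spring catch in the rim wall at the deck side (seat x = -62 mm, 22 mm wide): dark bevelled nose, slides along x. 0 m = sprung out, 6 mm over the seat, underside 9.7 mm above it, top just below the rim; 0.008 = pushed back. The cover's weight does not pass it; about 12 to 17 N at the press spot does (the dish sinks meanwhile), then it snaps back to 0 over the cover.
- jar_mid (a point): Bystander: white plastic sample jar with white screw cap, 62 mm across, 78 mm tall; point half-way up.
- weight_mid (a point): Bystander: grey knobbed test weight, 38 mm across, 54 mm tall; point half-way up.
- vial_mid (a point): Bystander: small amber vial with black cap, 28 mm across, 68 mm tall; point half-way up.
- scoop_mid (a point): Bystander: steel scoop, 221 x 73 x 46 mm, lying on the table; point near its middle.
- calc_mid (a point): Bystander: pocket calculator, 115 x 70 x 13 mm, lying on the table; point at its middle.

How it is judged:
By the outcome, as a careful person would: the job done as asked, in the order asked, and still so for the second after the job is handed in, with the robot touching nothing.
It also fails if it takes over 48 s, if anything falls off the work surface, if the arm or the gripper's body presses on something with over 40 N, if the wrist force passes 120 N, or if a joint passes its speed limit or range.

### The arm

A 6-joint arm with a two-finger parallel gripper is mounted at the origin on a cart in front of the work surface, level with it; the furniture and walls round the work are solid. World frame = base frame: x ahead of the robot, y to its left, z up, the work surface at z = 0. Lengths are in m, angles in degrees, forces in N, time in s.
With the tool pointing down it reaches from about 0.375 to 0.9 m from the base axis. Payload 3.1 kg.
Tool frame: the origin (TCP) lies at the very end of the fingers, on their centre line; the grasp point (between the pads) lies 19 mm behind it; z points along the fingers, y is the line along which they close (so a half turn about z gives the same grasp; the last joint's range is limited). The gripper opens to 87 mm and grips with 3 to 60 N. Pads are 19 mm wide; open, the fingers measure 117 mm over their backs; the gripper's body (75 mm by 190 mm) begins 51 mm behind the grasp point.
Start: joints at [67.065, 30.224, 82.088, -0, 67.689, -10.227], TCP at [0.137, 0.61, 0.223] pointing down, gripper open.
Joint ranges: [-176.69, 176.69], [-43.24, 126.21], [12.49, 139.97], [-82, 262], [0, 151.66], [-163.58, 163.58]. Speed limits (degrees/s): [159.86, 159.86, 180, 180, 180, 180].

### API

Orientations are given as a 3x3 rotation matrix whose columns are the frame's x, y, z axes.
In Python, from rig import bot, imaging gives the robot as it stands.
- The arm moves only by the tool drive_tool, never from a script. Its argument "deltas" is text: rows parted by semicolons, each of 5 numbers parted by spaces: the finger opening in mm, from 0 to 87, then the shift along the world's x, y, z in mm, then the turn about the world's z in rad. In form: jaw dx dy dz twist; .... A call has 1 to 12 rows; each row is the pose to reach, as a shift and turn from the pose commanded when the call began; what a row does not reach only later rows make up. A row lasts 1/10 s, in which the tool goes at most 50 mm and 8.59 degrees, less where a joint would pass 70% of its speed; a pose out of reach is approached as far as the arm can. A call with a gripper value outside its range is refused whole. The fingers move at their own pace and stop on an object; the grip force is fixed at half the most. Time passes only in rows, so rows that repeat a pose let the fingers close. It gives the time, the measured TCP pose, the force, the opening and the grip force at its end, in the units of the state.
- bot.read_state(): the state, without advancing time (a new reading comes with each control period).
- imaging.capture(name): name is "side" or "top" or "wrist"; returns the picture (420x560x3 uint8, red, green, blue); there is no depth.
- imaging.camera_model(name): a dict with "fx", "fy", "cx", "cy" (pixels), "T" (4x4, takes a point from camera to world coordinates). Camera axes: x right, y down, z forward; pixel columns grow to the right and rows downward; lengths in m; the calibration is good to about 2 mm. The wrist camera is an equidistant fisheye: a pixel r from the principal point sees the ray r / f radians off the axis. A picture is of the moment at which its call begins: read the wrist's pose just before it. camera_model takes no time and is no camera call; for the wrist camera it gives the pose at the moment of the call.
- bot.hand_in(): hands the job in; it is judged then, once.
The state is a dict: "time_s": time; "joint_positions": joint angles; "qvel": joint speeds; "tau": joint torques, N m; "position": TCP position; "tcp_rot": TCP orientation; "force": force on the tool from outside, world axes, zero at the start; "moment": the same for the moment, N m; "opening": opening from 0.0 (shut) to 1.0 (fully open); "grasp_force": force on a finger pad.
Only numpy, scipy, OpenCV 4.12 (cv2) and the standard library are available. Lean on these libraries where they do the work, as an engineer would, in place of code of your own. Each camera call takes 0.05 s, during which the arm holds its last target. There are 200 camera calls.

## Working session

There is one attempt and no reset: what is moved stays moved. The work goes in short steps, Python scripts to look and compute and a tool call to move; the robot and the scene stay as the last step left them, time stands still between calls to the robot, and variables do not carry over. Pictures are saved under pics/ and viewed, at most 10 in all, crops included, and the job is handed in when it is done.

Besides the shell and the picture viewer there is one more tool, called as name(argument=value, ...) on one line, values as JSON. drive_tool: Moves the arm, as the interface text tells. Its arguments: {"type":"object","properties":{"deltas":{"type":"string"}},"required":["deltas"]}

```bash
mkdir -p pics; ls
python3 - <<'E'
from rig import bot, imaging
import cv2, numpy as np
np.set_printoptions(precision=4,suppress=True)
for n in ["side","top"]:
    im=imaging.capture(n); cv2.imwrite(f"pics/{n}0.png",cv2.cvtColor(im,cv2.COLOR_RGB2BGR))
    m=imaging.camera_model(n); print(n,m)
s=bot.read_state(); print(s)
E
```

```text
pics
side {'fx': 451.0199966116155, 'fy': 451.0199966116155, 'cx': 283.0835948697886, 'cy': 210.19666140368173, 'T': array([[-0.9904, -0.0449,  0.1304,  0.3554],
       [-0.1377,  0.3783, -0.9154,  1.0645],
       [-0.0082, -0.9246, -0.3808,  0.5357],
       [ 0.    ,  0.    ,  0.    ,  1.    ]])}
top {'fx': 435.30408543484265, 'fy': 435.30408543484265, 'cx': 279.44799000261565, 'cy': 213.2348901755673, 'T': array([[ 0.0113, -0.978 ,  0.2084,  0.2498],
       [-0.9999, -0.0112,  0.0017,  0.0009],
       [ 0.0006, -0.2084, -0.9781,  1.257 ],
       [ 0.    ,  0.    ,  0.    ,  1.    ]])}
{'time_s': 0.1, 'joint_positions': array([ 67.0643,  30.2723,  82.1484,   0.0018,  67.6874, -10.2263]), 'qvel': array([ 0.0498, -0.043 , -0.1319,  0.0999, -0.0121,  0.0051]), 'tau': array([ -0.    , -44.0986, -17.715 ,   0.0635,   0.0534,  -0.    ]), 'position': array([0.1372, 0.6091, 0.2217]), 'tcp_rot': array([[-0.9755,  0.22  , -0.0008],
       [ 0.22  ,  0.9755, -0.0017],
       [ 0.0004, -0.0019, -1.    ]]), 'force': array([-0.1838, -0.4006,  0.356 ]), 'moment': array([-0.0379,  0.0043, -0.0125]), 'grasp_force': 0.0, 'opening': 1.0012053193791244}
```

View pics/top0.png

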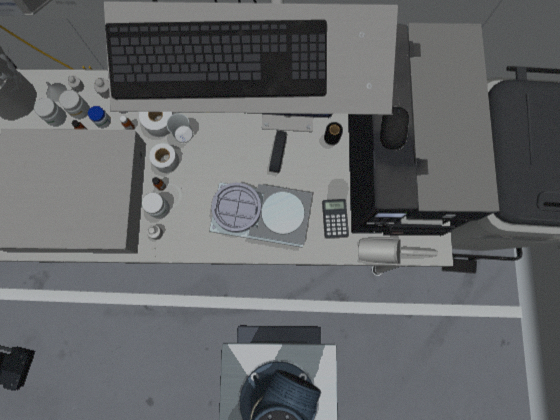

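View pics/side0.png

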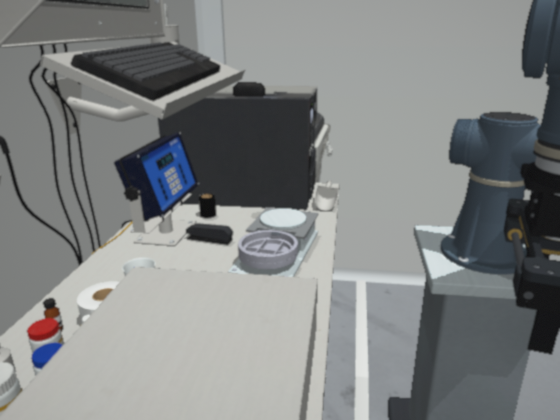

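The top view shows the dish at about (238,209), the cover disc at (283,212) and the deck between about (250–313, 185–245). The calculator is at (335,218), the scoop at (395,250), and the jar, vial and weight at (153,205), (159,184) and (154,232). In the side view the keyboard shelf overhangs further back.

```bash
cat > h.py <<'E'
from rig import bot, imaging
import cv2, numpy as np
np.set_printoptions(precision=4,suppress=True)
def ray(m,u,v,fish=False):
    x,y=(u-m['cx'])/m['fx'],(v-m['cy'])/m['fy']
    if fish:
        r=np.hypot(x,y); d=np.array([x/r*np.sin(r),y/r*np.sin(r),np.cos(r)]) if r>1e-9 else np.array([0,0,1.])
    else: d=np.array([x,y,1.])
    return m['T'][:3,3],m['T'][:3,:3]@d
def onz(m,u,v,z,fish=False):
    o,d=ray(m,u,v,fish); return o+d*(z-o[2])/d[2]
def proj(m,p,fish=False):
    c=m['T'][:3,:3].T@(np.asarray(p)-m['T'][:3,3])
    if fish:
        r=np.hypot(c[0],c[1]); t=np.arctan2(r,c[2]); return m['cx']+m['fx']*t*c[0]/r,m['cy']+m['fy']*t*c[1]/r
    return m['cx']+m['fx']*c[0]/c[2],m['cy']+m['fy']*c[1]/c[2]
E
python3 - <<'E'
from h import *
im=cv2.imread('pics/top0.png'); m=imaging.camera_model('top')
cv2.imwrite('pics/crop.png',cv2.resize(im[165:275,195:345],None,fx=5.3,fy=5.3,interpolation=cv2.INTER_CUBIC))
for n,p,z in [('cover',(283,212.5),.07),('dish',(237.5,208),.061),('calc',(335,218),.013),('keybfront',(250,112),.3),('box',(140,190),.1),('jar',(153,205),.078),('weight',(154,232),.054),('vial',(159,184),.068),('blackstick',(278,150),.03)]:
    print(n,onz(m,*p,z))
for p in [(212,183.5),(208,234),(313,188),(305,246)]: print(onz(m,*p,.03))
E
```

```text
cover [ 0.5049 -0.0068  0.07  ]
dish [0.5183 0.1214 0.061 ]
calc [ 0.5025 -0.1589  0.013 ]
keybfront [0.6977 0.0751 0.3   ]
box [0.5572 0.387  0.1   ]
jar [0.5204 0.3548 0.078 ]
weight [0.4484 0.3536 0.054 ]
vial [0.5839 0.3452 0.068 ]
blackstick [0.7034 0.0096 0.03  ]
[0.5979 0.2014 0.03  ]
[0.4483 0.2063 0.03  ]
[ 0.5876 -0.0939  0.03  ]
[ 0.417  -0.0704  0.03  ]
```

View pics/crop.png

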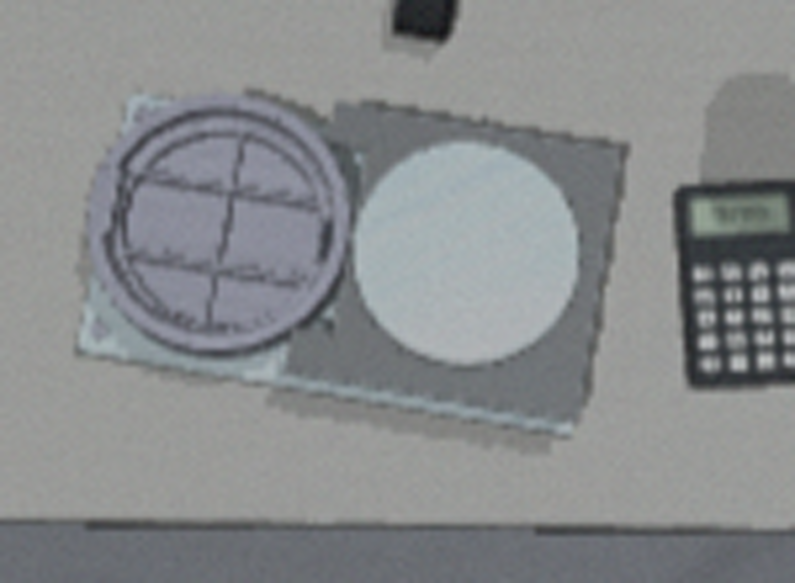

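The crop shows the dish on the left, its dark catch nose at crop (325,240) and the lip at (118,205). The cover is centred at about (466,252), and the deck's right edge runs from (628,145) to (578,432).

Run:
```python
from h import *
m=imaging.camera_model('top'); s=imaging.camera_model('side')
im=cv2.imread('pics/top0.png')
c=lambda a,b:(195+(a+.5)/5.3-.5,165+(b+.5)/5.3-.5)
# cover mask
sub=im[165:275,195:345].astype(int)
mask=((sub.min(2)>165)).astype(np.uint8)
for t in (150,165,175):
    mk=(sub.min(2)>t).astype(np.uint8); n,l,st,ce=cv2.connectedComponentsWithStats(mk)
    k=l[47,88]; print(t,k,st[k],ce[k]+[195,165], onz(m,*(ce[k]+[195,165]),.070))
print('deck corners',onz(m,*c(628,145),.062),onz(m,*c(578,432),.062))
a,b=onz(m,*c(628,145),.062),onz(m,*c(578,432),.062)
e=(a-b)[:2]; print('len',np.hypot(*e),'yaw stand x',np.degrees(np.arctan2(e[0],-e[1]))+0, )
ex=np.array([-e[1],e[0]])/np.hypot(*e); print('stand x dir',ex, 'seat', (a+b)[:2]/2+ex*.206,'front of deck',(a+b)[:2]/2+ex*.135)
# dish outer rim extremes in crop: left 88 right 351 top 93 bottom 355
print('dish',onz(m,*c(220,224),.061), 'lip',onz(m,*c(118,205),.054),'catch',onz(m,*c(326,240),.056))
def tri(p,q):
    o1,d1=ray(m,*p);o2,d2=ray(s,*q);A=np.c_[d1,-d2];t=np.linalg.lstsq(A,o2-o1,rcond=None)[0]
    x,y=o1+d1*t[0],o2+d2*t[1];return (x+y)/2,np.linalg.norm(x-y)
print('tray',tri((107,110),(165,105)),tri((395,113),(243,73)))
print('box',tri((137,250),(318,277)))
```

```text
150 19 [  67   27   42   42 1359] [282.5607 212.2965] [ 0.5055 -0.0056  0.07  ]
165 6 [ 67  31  42  37 882] [284.0091 216.2721] [ 0.4942 -0.0097  0.07  ]
175 0 [    0     0   150   110 16486] [269.4845 219.4933] [0.4846 0.0305 0.07  ]
deck corners [ 0.5672 -0.0916  0.062 ] [ 0.4123 -0.0648  0.062 ]
len 0.15717995813944188 yaw stand x 80.1820852137421
stand x dir [0.1705 0.9854] seat [0.5249 0.1247] front of deck [0.5128 0.0548]
dish [0.5216 0.1254 0.061 ] lip [0.533  0.1811 0.054 ] catch [0.5146 0.0691 0.056 ]
tray (array([0.6447, 0.3634, 0.4172]), np.float64(0.001491021164664177)) (array([ 0.6502, -0.2372,  0.4086]), np.float64(0.003873153398886302))
box (array([0.3907, 0.3742, 0.124 ]), np.float64(0.004026105208986062))
```

drive_tool(deltas="44 33 -34 0 -0.1; 44 66 -68 0 -0.2; 44 100 -102 0 -0.3; 44 128 -144 0 -0.4; 44 155 -185 0 -0.5; 44 183 -227 0 -0.6; 44 205 -265 0 -0.7; 44 226 -302 0 -0.8; 44 248 -340 0 -0.9; 44 264 -378 0 -1.0; 44 280 -416 0 -1.1; 44 295 -453 0 -1.2")

```text
time_s: 1.3
position: [0.4328, 0.155, 0.2224]
tcp_rot: [[-0.144, 0.99, -0.0], [0.99, 0.144, 0.0], [0.0, -0.0, -1.0]]
force: [0.1, 0.2, -0.4]
opening: 0.506
grasp_force: 0.0
```

drive_tool(deltas="44 12 -39 0 -0.11; 44 24 -78 0 -0.22; 44 36 -116 0 -0.32; 44 44 -150 0 -0.32; 44 51 -180 0 -0.32; 44 58 -207 0 -0.32; 44 58 -207 0 -0.32")

```text
time_s: 2.0
position: [0.4919, -0.0536, 0.2224]
tcp_rot: [[0.174, 0.985, 0.002], [0.985, -0.174, -0.001], [-0.001, 0.002, -1.0]]
force: [-0.4, 0.3, 0.6]
opening: 0.507
grasp_force: 0.0
```

Run:
```python
from h import *
st=bot.read_state(); m=imaging.camera_model('wrist'); im=imaging.capture('wrist'); np.save('m1.npy',m,allow_pickle=True)
cv2.imwrite('pics/w1.png',cv2.cvtColor(im,cv2.COLOR_RGB2BGR)); print(st['time_s'],st['position'],st['tcp_rot'][:,1],st['opening'],st['force'],m)
```

```text
2.0 [ 0.4919 -0.0536  0.2224] [ 0.9847 -0.1741  0.0018] 0.506755095019877 [-0.3591  0.2768  0.5699] {'fx': 325.19226210127806, 'fy': 325.19226210127806, 'cx': 280.68522285698464, 'cy': 206.30022415694228, 'T': array([[ 0.9847, -0.1665, -0.0512,  0.5065],
       [-0.1742, -0.939 , -0.2964,  0.0282],
       [ 0.0013,  0.3008, -0.9537,  0.3853],
       [ 0.    ,  0.    ,  0.    ,  1.    ]])}
```

View pics/w1.png

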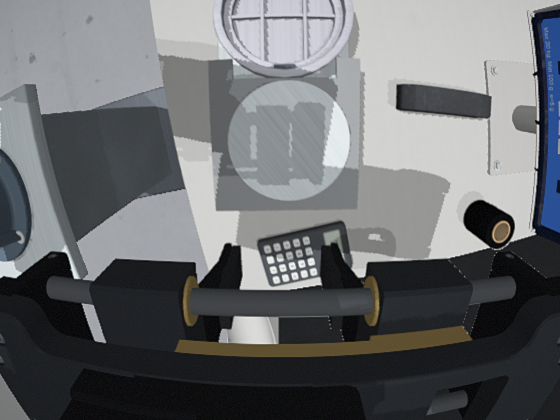

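The wrist view shows the cover at about (290,141) with radius 61 px. The dish is above it with its catch at (285,68), and the deck edges are at columns 217 and 358. I'll enlarge it once for accurate edges.

Run:
```python
from h import *
im=cv2.imread('pics/w1.png')
cv2.imwrite('pics/w1c.png',cv2.resize(im[0:215,160:400],None,fx=2.75,fy=2.75,interpolation=cv2.INTER_CUBIC))
```

```text
(no output)
```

View pics/w1c.png

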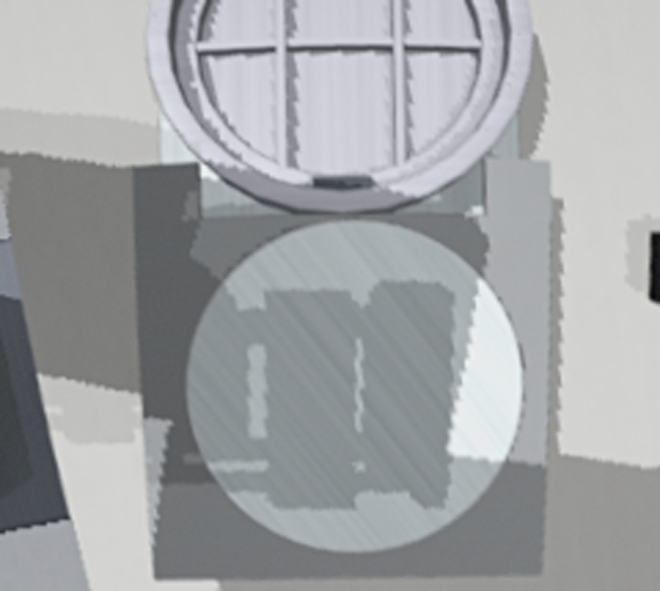

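Run:
```python
from h import *
m=np.load('m1.npy',allow_pickle=True).item()
c=lambda a,b,z:onz(m,160+(a+.5)/2.75-.5,(b+.5)/2.75-.5,z,True)[:2]
L,R,T,B=[c(*p,.070) for p in [(187,385),(524,380),(355,220),(357,552)]]
# circle fit with extra points
pts=np.array([L,R,T,B]);A=np.c_[2*pts,np.ones(4)];x=np.linalg.lstsq(A,(pts**2).sum(1),rcond=None)[0];print('cover',x[:2],np.sqrt(x[2]+x[:2]@x[:2]))
pts=np.array([c(*p,.061) for p in [(146,40),(532,40),(343,213),(180,130),(505,130)]]);A=np.c_[2*pts,np.ones(5)];x=np.linalg.lstsq(A,(pts**2).sum(1),rcond=None)[0];print('dish',x[:2],np.sqrt(x[2]+x[:2]@x[:2]))
D=[c(*p,.062) for p in [(153,579),(541,574),(133,167),(551,160)]];print('deck',D)
k=c(343,182,.060);print('catch',k)
for a,b in [(0,1),(2,3),(0,2),(1,3)]: d=D[b]-D[a];print(np.hypot(*d),np.degrees(np.arctan2(d[1],d[0])))
a=np.array([c(286,30,.044),c(286,165,.044),c(399,30,.044),c(399,165,.044)]);print('divid',a,np.degrees(np.arctan2(*(a[0]-a[1]))),np.degrees(np.arctan2(*(a[2]-a[3]))))
```

```text
cover [ 0.5093 -0.0062] 0.059970084761011185
dish [0.527 0.126] 0.06968370273161073
deck [array([ 0.4201, -0.0645]), array([ 0.5681, -0.0887]), array([0.4448, 0.0888]), array([0.5933, 0.0657])]
catch [0.5177 0.0681]
0.14992484135498055 -9.285325961309935
0.150280220777481 -8.83191682353014
0.1553011529527079 80.83075367087666
0.15649006583771824 80.70147928439779
divid [[0.5078 0.1339]
 [0.4984 0.0804]
 [0.5496 0.1267]
 [0.54   0.0732]] 9.90281862888734 10.215406374341372
```

drive_tool(deltas="64 5 -24 -40 0.012; 64 5 -24 -80 0.012; 64 5 -24 -115 0.012; 64 5 -24 -130 0.012; 64 5 -24 -130 0.012; 64 5 -24 -130 0.012")

```text
time_s: 2.65
position: [0.4953, -0.0734, 0.0927]
tcp_rot: [[0.157, 0.988, -0.001], [0.988, -0.157, 0.0], [0.0, -0.001, -1.0]]
force: [0.8, 0.2, 0.9]
opening: 0.734
grasp_force: 0.0
```

drive_tool(deltas="64 0 0 -15 0; 64 0 0 -25 0; 64 0 0 -27.5 0; 64 0 0 -27.5 0; 64 1 6 -27.5 0; 64 2 12 -27.5 0; 64 3 18 -27.5 0; 64 4 24 -27.5 0; 64 5 30 -27.5 0; 64 6 36 -27.5 0; 64 6.5 40 -27.5 0; 64 6.5 40 -27.5 0")

```text
time_s: 3.85
position: [0.502, -0.0336, 0.0651]
tcp_rot: [[0.158, 0.987, 0.0], [0.987, -0.158, 0.0], [0.0, 0.0, -1.0]]
force: [0.1, -1.5, 0.1]
opening: 0.735
grasp_force: 0.2
```

Run:
```python
from h import *
st=bot.read_state(); m=imaging.camera_model('wrist'); im=imaging.capture('wrist'); np.save('m2.npy',m,allow_pickle=True)
print(st['time_s'],st['position'],st['force'])
cv2.imwrite('pics/w2.png',cv2.resize(cv2.cvtColor(im,cv2.COLOR_RGB2BGR),None,fx=1.4,fy=1.4))
```

```text
3.85 [ 0.502  -0.0336  0.0651] [ 0.1492 -1.4873  0.0995]
```

View pics/w2.png

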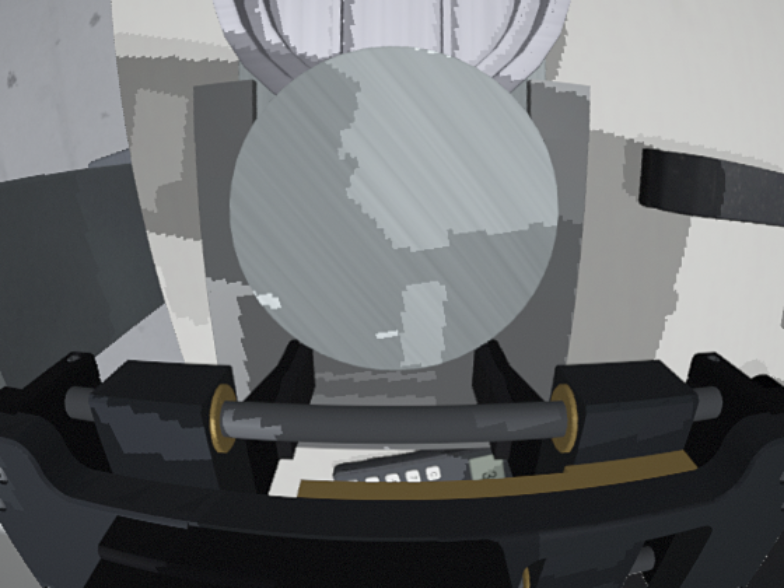

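The cover spans columns 230–558 and sits centred between the fingertips (313–475). The dish is at 215–570, in line with it.

drive_tool(deltas="64 0.5 5 0 0; 64 1 10 0 0; 64 2 15 0 0; 64 2.5 20 0 0; 64 3.5 25 0 0; 64 4.5 30 0 0; 64 5 35 0 0; 64 6 40 0 0; 64 7 45 0 0; 64 7.5 50 0 0; 64 8.5 55 0 0; 64 9 59 0 0")

```text
time_s: 5.1
position: [0.5111, 0.0251, 0.0651]
tcp_rot: [[0.158, 0.987, 0.0], [0.987, -0.158, -0.0], [-0.0, 0.0, -1.0]]
force: [1.0, -2.1, 0.2]
opening: 0.738
grasp_force: 0.8
```

drive_tool(deltas="64 0.7 4 0 0; 64 1.3 8 0 0; 64 2 12 0 0; 64 2.6 16 0 0; 64 3.3 20 0 0; 64 4 24 0 0; 64 4.6 28 0 0; 64 4.9 30 0 0; 64 4.9 30 0 0")

```text
time_s: 6.0
position: [0.5158, 0.0552, 0.065]
tcp_rot: [[0.158, 0.987, -0.0], [0.987, -0.158, 0.0], [0.0, -0.0, -1.0]]
force: [-0.0, -0.8, 0.3]
opening: 0.736
grasp_force: 0.1
```

Run:
```python
from h import *
st=bot.read_state(); m=imaging.camera_model('wrist'); im=imaging.capture('wrist'); np.save('m3.npy',m,allow_pickle=True)
p=st['position'][:2]-[.5275,.1267];print(st['time_s'],p@[.162,.987],p@[-.987,.162],st['position'],st['force'])
cv2.imwrite('pics/w3.png',cv2.resize(cv2.cvtColor(im,cv2.COLOR_RGB2BGR),None,fx=1.4,fy=1.4))
```

```text
6.0 -0.07245072990098901 -3.197205508907036e-05 [0.5158 0.0552 0.065 ] [-0.0145 -0.7778  0.3348]
```

View pics/w3.png

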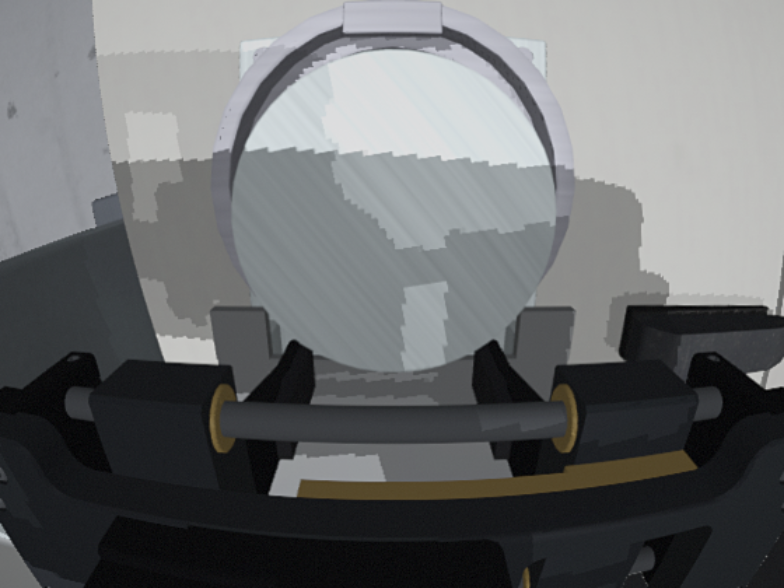

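The disc is tipped into the dish. It spans columns 232–556, the lip spans 343–442 and the rim 212–574, so all are in line. I'll keep pushing gently.

drive_tool(deltas="64 0.3 2 0 0; 64 0.7 4 0 0; 64 1 6 0 0; 64 1.3 8 0 0; 64 1.5 9 0 0; 64 1.5 9 0 0")

```text
time_s: 6.65
position: [0.5175, 0.0639, 0.0651]
tcp_rot: [[0.158, 0.987, 0.0], [0.987, -0.158, 0.0], [0.0, 0.0, -1.0]]
force: [0.5, -0.3, 0.1]
opening: 0.733
grasp_force: 0.0
```

drive_tool(deltas="64 0.2 1 0 0; 64 0.3 2 0 0; 64 0.5 3 0 0; 64 0.5 3 0 0")

```text
time_s: 7.05
position: [0.5179, 0.0668, 0.0651]
tcp_rot: [[0.158, 0.987, 0.0], [0.987, -0.158, 0.0], [0.0, 0.0, -1.0]]
force: [-0.7, -0.9, 0.1]
opening: 0.732
grasp_force: 0.0
```

Run:
```python
from h import *
st=bot.read_state(); m=imaging.camera_model('wrist'); im=imaging.capture('wrist'); np.save('m4.npy',m,allow_pickle=True)
p=st['position'][:2]-[.5275,.1267];print(st['time_s'],p@[.162,.987],p@[-.987,.162],st['position'],st['force'])
cv2.imwrite('pics/w4.png',cv2.resize(cv2.cvtColor(im,cv2.COLOR_RGB2BGR),None,fx=1.4,fy=1.4))
```

```text
7.05 -0.06063148636004435 -0.00023329357966940523 [0.5179 0.0668 0.0651] [-0.6828 -0.871   0.096 ]
```

View pics/w4.png

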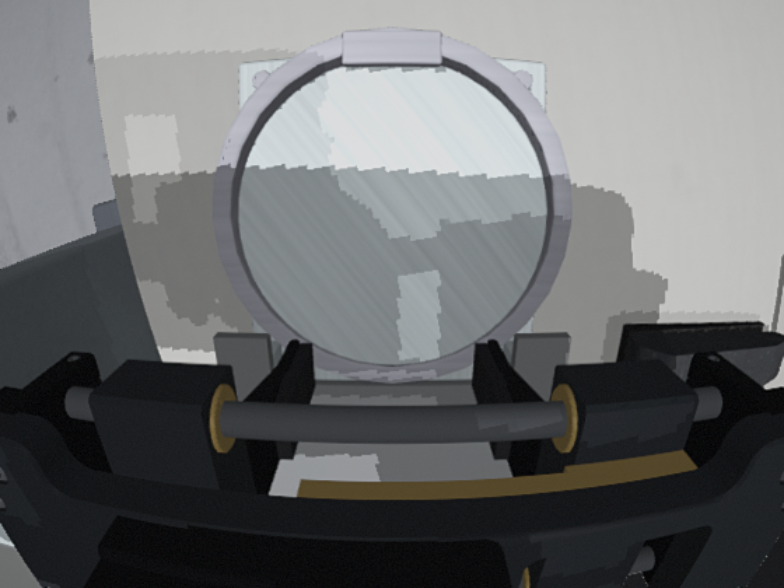

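The disc is now fully inside the rim (238–549), its far edge is under the lip, and its rear is off the rim. Next I lift, close the fingers and go over the press spot.

drive_tool(deltas="64 0 0 15 0; 40 0 0 28 0; 20 2 10 28 0; 0 3 20 28 0; 0 3 20 28 0; 0 3 20 18 0; 0 3 20 10 0; 0 3 20 4 0; 0 3 20 2 0; 0 3 20 2 0")

```text
time_s: 8.1
position: [0.5204, 0.0865, 0.0663]
tcp_rot: [[0.159, 0.987, -0.002], [0.987, -0.159, 0.0], [-0.0, -0.002, -1.0]]
force: [0.5, 0.7, -0.1]
opening: 0.034
grasp_force: 0.0
```

drive_tool(deltas="0 0 0 -1.5 0; 0 0 0 -3 0; 0 0 0 -4 0; 0 0 0 -5 0; 0 0 0 -5 0")

```text
time_s: 8.6
position: [0.5216, 0.0873, 0.0629]
tcp_rot: [[0.159, 0.987, 0.002], [0.987, -0.159, 0.001], [0.001, 0.002, -1.0]]
force: [-0.9, 2.7, 5.9]
opening: 0.005
grasp_force: 3.1
```

drive_tool(deltas="0 0 0 -1 0; 0 0 0 -2 0; 0 0 0 -3 0; 0 0 0 -3 0")

```text
time_s: 9.0
position: [0.5219, 0.0875, 0.0602]
tcp_rot: [[0.159, 0.987, 0.003], [0.987, -0.159, 0.001], [0.002, 0.003, -1.0]]
force: [-0.8, 3.9, 8.0]
opening: 0.004
grasp_force: 4.3
```

drive_tool(deltas="0 0 0 -1 0; 0 0 0 -2 0; 0 0 0 -3 0; 0 0 0 -3 0")

```text
time_s: 9.4
position: [0.5221, 0.0875, 0.0576]
tcp_rot: [[0.159, 0.987, 0.003], [0.987, -0.159, 0.001], [0.002, 0.003, -1.0]]
force: [-1.4, 3.7, 10.3]
opening: 0.006
grasp_force: 5.4
```

drive_tool(deltas="0 0 0 -1 0; 0 0 0 -2 0; 0 0 0 -2 0")

```text
time_s: 9.7
position: [0.5223, 0.0874, 0.0558]
tcp_rot: [[0.159, 0.987, 0.004], [0.987, -0.159, 0.001], [0.001, 0.004, -1.0]]
force: [-0.0, 4.1, 13.1]
opening: 0.003
grasp_force: 6.1
```

drive_tool(deltas="0 0 0 -1 0; 0 0 0 -1 0")

```text
time_s: 9.9
position: [0.5213, 0.0867, 0.0537]
tcp_rot: [[0.158, 0.987, 0.001], [0.987, -0.158, -0.0], [-0.0, 0.002, -1.0]]
force: [0.7, -0.3, -0.8]
opening: 0.003
grasp_force: 0.0
```

drive_tool(deltas="0 0 0 -1 0; 0 0 0 -1 0")

```text
time_s: 10.1
position: [0.5209, 0.0866, 0.0522]
tcp_rot: [[0.158, 0.987, 0.0], [0.987, -0.158, -0.0], [-0.0, 0.0, -1.0]]
force: [-1.2, 0.6, 6.0]
opening: 0.009
grasp_force: 2.7
```

The force fell to zero, and contact returned at z = 52 mm, the home height, so the catch has snapped. I'll retreat and check.

drive_tool(deltas="0 0 0 10 0; 0 0 0 30 0; 0 0 -20 60 0; 0 -2 -60 100 0; 0 -5 -90 130 0; 0 -7 -110 150 0; 0 -7 -110 150 0; 0 -7 -110 150 0; 0 -7 -110 150 0")

```text
time_s: 11.0
position: [0.5126, -0.0222, 0.2008]
tcp_rot: [[0.158, 0.987, -0.003], [0.987, -0.158, 0.001], [0.001, -0.003, -1.0]]
force: [-0.2, -0.2, -0.5]
opening: 0.009
grasp_force: 0.0
```

Run:
```python
from h import *
st=bot.read_state(); m=imaging.camera_model('wrist'); im=cv2.cvtColor(imaging.capture('wrist'),cv2.COLOR_RGB2BGR)
cu,cv_=proj(m,[.5175,.0655,.058],True); u,v=proj(m,[.5275,.1267,.05],True); print(st['position'],cu,cv_,u,v)
y0=max(0,int(v)-80);x0=max(0,int(u)-90)
c=im[y0:y0+150,x0:x0+190]; print(x0,y0)
cv2.imwrite('pics/w5.png',cv2.resize(c,None,fx=4,fy=4,interpolation=cv2.INTER_CUBIC))
```

```text
[ 0.5126 -0.0222  0.2008] 271.1413763953252 102.62390421494186 271.5944985536534 39.52389857946676
181 0
```

View pics/w5.png

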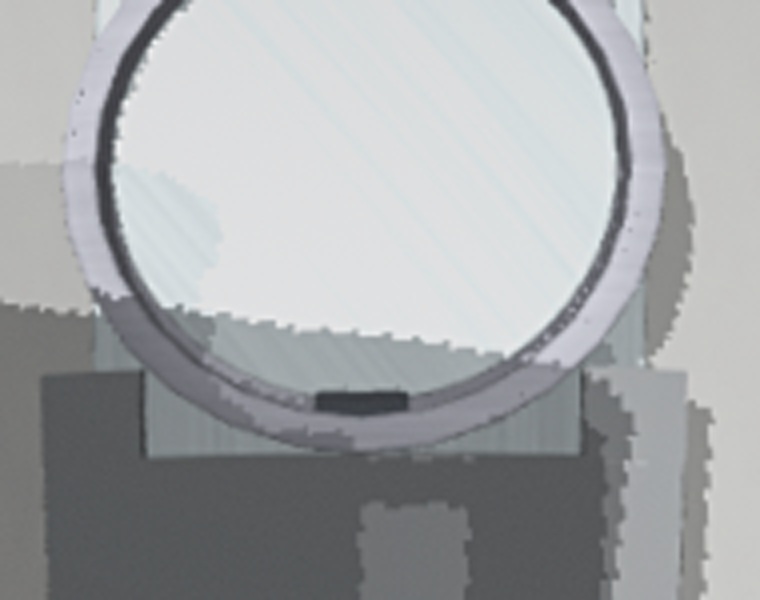

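The picture shows the dark catch nose at crop (362,402) lying over the cover's near edge, and the cover level inside the rim.

```bash
python3 -c "
from rig import bot
print(bot.hand_in())"
```

```text
the job is handed in; nothing more can be done
None
```

The cover went under the lip, dropped onto the seat and was pressed down until the catch snapped out over its near edge. The last picture shows the catch over a cover that looks level. The highest pressing force I read was 13 N, well short of the 20 N or so that bottoms the platform. The job is handed in, with the clock at about 11 s.

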